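# Stand the tea tin behind the basket lip

### The job

The square tea tin has been left lying on its side on the table. Stand it upright on its foot on the table and let go of it, then pick it up again, lift it over the lip of the upper basket and lower it gently, without dropping it, so that it is left standing upright, lid up, on that basket's floor beside the jar. Do not shift or knock over the jar, the teapot or the tea glasses.

Things in the scene. Friction and masses are not known exactly. Their poses are not given: they have to be found in the camera images.
- tin: Square metal tea tin, 100 mm long, 54 x 54 mm (the dark lid, fixed, is the last 14 mm, 50 x 50 mm), about 0.2 kg. x runs along it from foot to lid; y, z are square to its flat sides. It starts lying, z up, lid end away from the robot within 40 degrees. Origin: middle of the side it first lies on, 27 mm off the long axis. Standing, x points up.
- tin_foot (a point): Centre of the tin's square foot (bottom) face, on the long axis, 50 mm from the middle; axes as the tin's.
- tin_top (a point): Centre of the tin's lid face, on the long axis, 100 mm from the foot; axes as the tin's.
- basket: Fixed stack of two white plastic baskets at the left, 178 x 296 mm, 245 mm high. Origin on the table under the centre; x from the front (low lip, facing the robot) to the back, y to the left. Upper tier, open above: inside 170 (x) by 280 mm (y), walls 4 mm, floor at z = 135 mm, tops at z = 175 (front lip), 205 (sides), 245 mm (back). The lower tier is not used.
- basket_floor (a point): Centre of the upper basket's inner floor surface; axes as the basket's.
- jar: Closed glass jar with steel cap, 64 mm diameter, 90 mm high, standing on the upper basket's floor somewhere along its length; always at least one side of it has 100 mm or more free to the side wall. Origin at the centre of its underside, z up. Leave it where it is.
- trivet: Fixed round cork trivet, 170 mm diameter, 8 mm thick, at the robot's right; origin at the centre of its underside.
- teapot: White ceramic teapot with lid, standing on the trivet: 132 mm belly, 132 mm high, spout to its +y and handle to its -y (each reaching about 105 mm from the axis). Origin at the centre of its underside. Leave it alone.
- glass_a: Tea glass, 64 mm diameter, 95 mm high, beyond the tin, at x over 0.7 m; the table short of it, between basket and teapot, is clear but for the tin. Origin at the centre of its underside. Leave it alone.
- glass_b: Tea glass like the other, at the robot's right, on the near side of the teapot. Leave it alone.
Mind the look-alikes: they are no part of the job. Leave any red look-alike of the jar alone.

How it is judged:
By the outcome, as a careful person would: the job done as asked, in the order asked, and still so for the second after the job is handed in, with the robot touching nothing.
It also fails if it takes over 59 s, if anything falls off the work surface, if the arm or the gripper's body presses on something with over 40 N, if the wrist force passes 120 N, or if a joint passes its speed limit or range.

### The arm

A 6-joint arm with a two-finger parallel gripper is mounted at the origin on the work surface. World frame = base frame: x ahead of the robot, y to its left, z up, the work surface at z = 0. Lengths are in m, angles in rad, forces in N, time in s.
With the tool pointing down it reaches from about 0.4 to 0.925 m from the base axis. Payload 3.4 kg.
Tool frame: the origin (TCP) lies midway between the tips of the shut fingers; the grasp point (between the pads) lies 19 mm behind it (env.hold_point_z is the distance from the TCP to the grasp point, in m); z points along the fingers, y is the line along which they close (so a half turn about z gives the same grasp; the last joint's range is limited). The gripper opens to 85 mm and grips with 20 to 120 N. Pads are 22 mm wide; open, the fingers measure 114 mm over their backs; the gripper's body (76 mm by 85 mm) begins 54 mm behind the grasp point. The pads swing forward as they close: fully open they stand 13 mm farther back than shut.
Start: joints at [1.101, 0.307, 1.506, -0, 1.328, -0.073], TCP at [0.222, 0.53, 0.231] pointing down, gripper open.
Joint ranges: [-3.12, 3.12], [-1.05, 2.28], [0.14, 2.33], [-1.42, 4.57], [0.1, 2.73], [-2.68, 2.68]. Speed limits (rad/s): [2.57, 2.57, 3.14, 3.14, 3.14, 3.14].

### API

Orientations are given as a rotation vector (axis times angle).
In Python, from cell import readout, viewer, ticket, env gives the robot as it stands. The module is installed in compiled form; this text tells all that it offers.
- The arm moves only by the tool drive_tool, never from a script. Its argument "increments" is a list of rows, each a list of 7 numbers: the opening, from -1 (shut) to 1 (fully open), then the shift along the tool's x, y, z in units of 0.5 m (1.0 is 0.5 m), then the turn, a rotation vector about the tool's x, y, z in units of pi rad (1.0 is pi rad). In form: [[claw, x, y, z, rx, ry, rz], ...]. A call has 1 to 5 rows; each row is the pose to reach, as a shift and turn from the pose commanded when the call began, along the tool's axes at that moment, turning the shorter way round; what a row does not reach only later rows make up. A row lasts 1/12 s, in which the tool goes at most 41.7 mm and 7.16 degrees, less where a joint would pass 70% of its speed; a pose out of reach is approached as far as the arm can. A call with a number of a shift or a turn outside -1 to 1 is refused whole. A call with a gripper value outside its range is refused whole. The fingers move at their own pace and stop on an object; "newtons" is the grip in N (left out, the last holds). Time passes only in rows, so rows that repeat a pose let the fingers close. It gives the time, the measured TCP pose, the force, the opening and the grip force at its end, in the units of the state.
- readout.observe(): the state, without advancing time (a new reading comes with each control period).
- viewer.read_camera(name): name is "side" or "top"; returns a dict with "image" (480x640x3 uint8, blue, green, red), "z_map" (480x640 float32, m along the optical axis (not along the pixel's ray), 0 where there is no reading), "vertical_fov" (degrees; the focal length in pixels is half the picture's height over the tangent of half this angle, whatever the lens; pixels are square), "cx", "cy" (the principal point, pixels), "R" (3x3) and "t" (3): a world point X has camera coordinates R X + t. Camera axes: x right, y down, z forward; pixel columns grow to the right and rows downward; lengths in m; the calibration is good to about 2 mm. A picture is of the moment at which its call begins.
- ticket.job_done(): hands the job in; it is judged then, once.
Trained networks look in the newest picture that a camera, given by its name, has taken for a name from the list of things; names that differ only in an ending like _2 or _b are one class to them, and where a whole thing is asked for, a point or a joint stands for the part that bears it (a point fixed in the world has none). Each returns a list of dicts, best first, with "p" (0 to 1); they miss things now and then, are a little off and sometimes report something else, mostly with a low value. They report only what shows in the picture. A call takes as long as a camera call. They do not tell look-alikes from the thing itself.
- viewer.trace(camera, target): "region" (480x640 bool, what is visible of it) and "uv" ([column, row] in pixels, amid what is visible of it).
The state is a dict: "t": time; "q": joint angles; "qd": joint speeds; "effort": joint torques, N m; "position": TCP position; "tool_rot": TCP orientation; "ft_force": force on the tool from outside, world axes, zero at the start; "ft_torque": the same for the moment, N m; "width": opening from 0.0 (shut) to 1.0 (fully open); "gripper_force": force on a finger pad.
Only numpy, scipy, OpenCV 4.12 (cv2) and the standard library are available. Lean on these libraries where they do the work, as an engineer would, in place of code of your own. Each camera call takes 0.05 s, during which the arm holds its last target. There are 200 camera calls.

## Working session

There is one attempt and no reset: what is moved stays moved. The work goes in short steps, Python scripts to look and compute and a tool call to move; the robot and the scene stay as the last step left them, time stands still between calls to the robot, and variables do not carry over. Pictures are saved under pics/ and viewed, at most 10 in all, crops included, and the job is handed in when it is done.

Besides the shell and the picture viewer there is one more tool, called in YAML: its name, and indented under it one key for each argument. drive_tool: Moves the arm, as the interface text tells. Shifts and turns lie within -1 to 1; 1 stands for 0.5 m of shift or pi rad of turn. Its arguments: {"type":"object","properties":{"increments":{"type":"array"},"newtons":{"type":"number"}},"required":["increments"]}

```bash
mkdir -p pics
cat > h.py <<'E'
import numpy as np, cv2
from cell import readout, viewer, ticket, env
def cloud(d):
    H,W=d["z_map"].shape; f=H/2/np.tan(np.radians(d["vertical_fov"])/2)
    v,u=np.mgrid[:H,:W]; z=d["z_map"].astype(float)
    P=np.stack([(u-d["cx"])/f*z,(v-d["cy"])/f*z,z],-1)
    return (P-d["t"])@np.asarray(d["R"])   # R^T (p-t)
E
python3 - <<'E'
from h import *
ims=[]
for c in("side","top"):
    d=viewer.read_camera(c); P=cloud(d); ims.append(d["image"])
    print(c,d["vertical_fov"],"cam at",(-np.array(d["R"]).T@d["t"]).round(3))
    np.savez(f"{c}.npz",P=P,z=d["z_map"],im=d["image"])
    for n in("tin","jar","basket","glass_a","teapot"):
        for r in viewer.trace(c,n)[:3]:
            m=r["region"]&(d["z_map"]>0); Q=P[m]
            if len(Q)<5: continue
            print(n,round(r["p"],2),np.round(r["uv"]),m.sum(),"med",np.median(Q,0).round(3),"lo",np.percentile(Q,2,0).round(3),"hi",np.percentile(Q,98,0).round(3))
    cv2.imwrite(f"pics/{c}0.png",d["image"])
s=readout.observe();print(s["position"],s["tool_rot"],s["t"],s["width"],env.hold_point_z)
E
```

```text
side 47.502338260071454 cam at [1.363 0.079 1.242]
tin 0.61 [281. 250.] 865 med [ 0.548 -0.092  0.054] lo [ 0.487 -0.132  0.005] hi [ 0.587 -0.058  0.06 ]
jar 0.87 [499. 319.] 895 med [0.731 0.448 0.078] lo [0.694 0.424 0.01 ] hi [0.748 0.479 0.096]
jar 0.82 [460. 220.] 752 med [0.54  0.352 0.221] lo [0.501 0.327 0.144] hi [0.599 0.384 0.232]
jar 0.65 [505. 242.] 676 med [0.495 0.499 0.072] lo [0.451 0.433 0.009] hi [0.581 0.528 0.173]
basket 0.8 [422. 242.] 11194 med [0.564 0.274 0.137] lo [0.417 0.128 0.008] hi [0.63  0.432 0.245]
basket 0.65 [174. 296.] 1025 med [ 0.678 -0.372  0.01 ] lo [ 0.574 -0.486  0.003] hi [ 0.722 -0.337  0.016]
glass_a 0.94 [204. 200.] 682 med [ 0.406 -0.34   0.065] lo [ 0.364 -0.37   0.005] hi [ 0.425 -0.314  0.099]
glass_a 0.62 [300. 313.] 815 med [ 0.724 -0.021  0.063] lo [ 0.705 -0.048  0.005] hi [0.764 0.007 0.099]
teapot 0.89 [151. 276.] 2103 med [ 0.672 -0.406  0.095] lo [ 0.567 -0.467  0.045] hi [ 0.743 -0.36   0.126]
top 55.96753565668911 cam at [0.325 0.02  1.167]
tin 0.92 [368. 262.] 894 med [ 0.528 -0.092  0.052] lo [ 0.482 -0.126  0.021] hi [ 
[... 463 characters left out ...]
34] lo [ 0.419  0.133 -0.001] hi [0.642 0.43  0.242]
glass_a 0.94 [351. 179.] 649 med [ 0.747 -0.021  0.055] lo [ 0.703 -0.048 -0.   ] hi [0.763 0.008 0.096]
glass_a 0.92 [472. 329.] 765 med [ 0.393 -0.354  0.053] lo [ 0.364 -0.371  0.   ] hi [ 0.42  -0.311  0.096]
glass_a 0.47 [367. 263.] 942 med [ 0.528 -0.092  0.052] lo [ 0.482 -0.129  0.01 ] hi [ 0.579 -0.059  0.057]
teapot 0.7 [506. 232.] 2454 med [ 0.633 -0.407  0.093] lo [ 0.559 -0.464  0.036] hi [ 0.74  -0.359  0.121]
teapot 0.19 [478. 247.] 1136 med [ 0.602 -0.372  0.007] lo [ 0.557 -0.485  0.001] hi [ 0.706 -0.335  0.013]
[0.22224045 0.53033244 0.23134086] [6.19182631e-01 3.07994135e+00 6.08247851e-05] 0.6 0.9972923409892301 0.0187
```

View pics/side0.png

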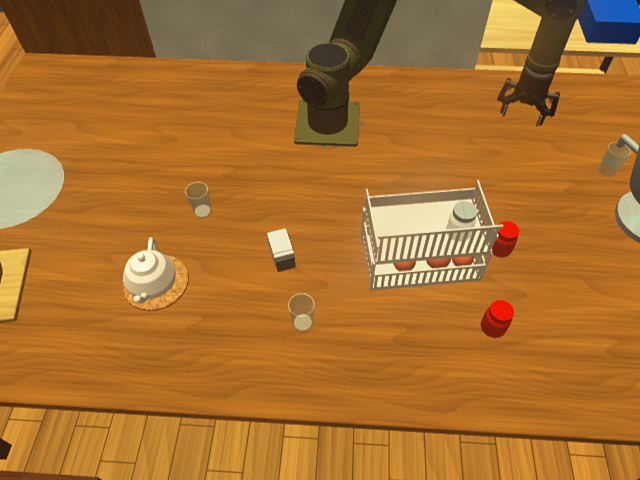

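View pics/top0.png

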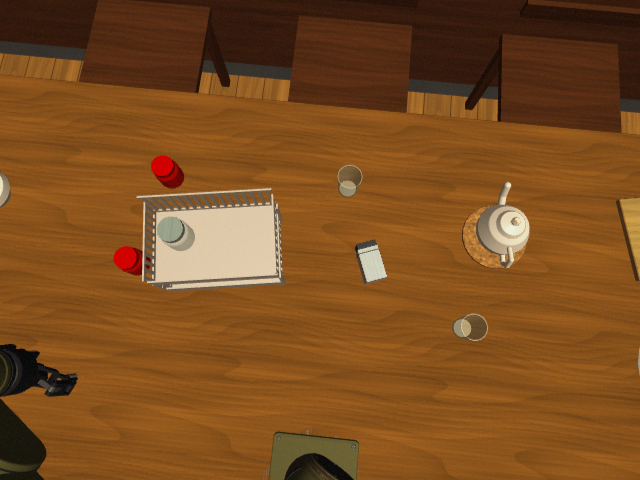

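Only one tin is in view: top (368,262), side (281,250), with the dark lid away from the robot. The real jar is the clear one in the basket at top (173,232). The two red ones at (128,260) and (168,172) are look-alikes. Next I'll fit the tin and basket poses.

```bash
cat >> h.py <<'E'
from scipy.spatial.transform import Rotation as Ro
def rows(p0,R0,p1,R1):
    "increment [x y z rx ry rz] in move units from pose 0 to pose 1"
    return np.r_[R0.inv().apply(np.array(p1)-p0)/.5,(R0.inv()*R1).as_rotvec()/np.pi].round(3)
def after(p0,R0,inc):
    inc=np.array(inc,float); return p0+R0.apply(inc[:3]*.5), R0*Ro.from_rotvec(inc[3:]*np.pi)
E
python3 - <<'E'
from h import *
cr=[]
for c,(u,v) in(("side",(281,250)),("top",(368,262))):
    d=np.load(c+".npz");P=d["P"];z=d["z"]
    m=(z>0)&(abs(P[...,0]-.53)<.09)&(abs(P[...,1]+.092)<.08)&(P[...,2]>.045)&(P[...,2]<.07)
    r=cv2.minAreaRect((P[m][:,:2]*1000).astype(np.float32)); print(c,"tin",r,m.sum(),np.median(P[m][:,2]))
    g=d["im"].mean(2); k=m&(g<100); print(" dark",k.sum(),P[k].mean(0).round(3))
    m=(z>0)&(abs(P[...,0]-.53)<.13)&(abs(P[...,1]-.28)<.19)&(abs(P[...,2]-.135)<.006)
    r=cv2.minAreaRect((P[m][:,:2]*1000).astype(np.float32)); print(" floor",r,m.sum(),np.median(P[m][:,2]))
    m=(z>0)&(abs(P[...,0]-.53)<.13)&(abs(P[...,1]-.28)<.19)&(P[...,2]>.155)&(P[...,2]<.25)
    r=cv2.minAreaRect((P[m][:,:2]*1000).astype(np.float32)); print(" walls",r)
    m=(z>0)&(abs(P[...,0]-.53)<.06)&(abs(P[...,1]-.355)<.05)&(P[...,2]>.213)&(P[...,2]<.235)
    print(" jar",cv2.minEnclosingCircle((P[m][:,:2]*1000).astype(np.float32)),m.sum())
    cr.append(cv2.resize(d["im"][v-50:v+50,u-60:u+60],(390,325),interpolation=cv2.INTER_CUBIC))
cv2.imwrite("pics/tin.png",np.hstack(cr))
s=readout.observe();print(Ro.from_rotvec(s["tool_rot"]).as_matrix().round(3))
E
```

```text
side tin ((533.8912963867188, -95.02703094482422), (104.92839050292969, 54.533042907714844), 20.918458938598633) 656 0.055337035566396464
 dark 120 [ 0.575 -0.08   0.052]
 floor ((521.5836181640625, 278.23388671875), (181.513671875, 298.6366882324219), 9.301671981811523) 3522 0.13693498996056486
 walls ((520.7828369140625, 277.92987060546875), (187.2313232421875, 290.1756286621094), 9.359111785888672)
 jar ((545.5188598632812, 374.23651123046875), 52.79838562011719) 427
top tin ((533.0535278320312, -93.92826843261719), (100.04708099365234, 54.73677444458008), 20.827381134033203) 842 0.05249277147778936
 dark 134 [ 0.562 -0.079  0.051]
 floor ((521.454833984375, 278.68499755859375), (178.80911254882812, 294.6400451660156), 9.328007698059082) 7335 0.1338931566445264
 walls ((521.751708984375, 279.2920227050781), (179.86209106445312, 289.1670227050781), 9.312065124511719)
 jar ((546.3565673828125, 372.97723388671875), 52.6940803527832) 568
[[-0.922  0.386  0.   ]
 [ 0.386  0.922  0.   ]
 [-0.     0.    -1.   ]]
```

View pics/tin.png

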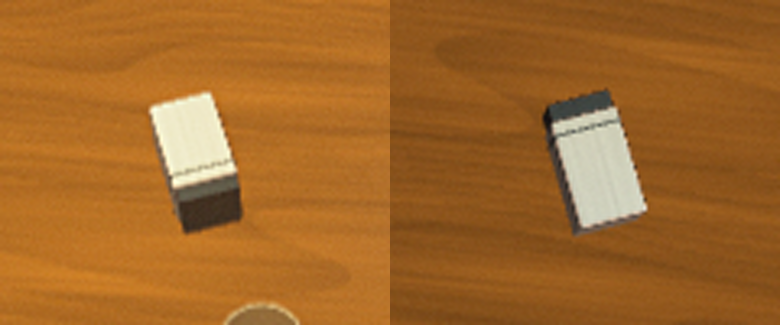

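The crop confirms it: a white tin with a dark lid at its far end, and nothing like it nearby. Tin centre is (0.533, -0.0945) at yaw 20.9°. Basket centre is (0.5215, 0.2785) at yaw 9.3°. Next I'll plan the transit.

```bash
cat >> h.py <<'E'
def pose(yaw,lean=0):
    """tool down, y axis heading yaw-90 deg, x axis heading yaw; lean>0: fingers point forward along x (deg)"""
    return Ro.from_euler("z",yaw,degrees=True)*Ro.from_euler("x",180,degrees=True)*Ro.from_euler("y",lean,degrees=True)
def chain(p,R,targets):
    for p1,R1 in targets:
        i=rows(p,R,p1,R1); p,R=after(p,R,i); print(i.tolist(), "ang",round(np.linalg.norm(i[3:])*180,1),"->",p.round(4))
    return p,R
def cur():
    s=readout.observe(); return s["position"],Ro.from_rotvec(s["tool_rot"]),s
E
python3 - <<'E'
from h import *
p,R,s=cur()
print(pose(0,30).as_matrix().round(2))
chain(p,R,[([.34,.45,.36],pose(124)),([.45,.27,.37],pose(90)),([.52,.07,.37],pose(56)),([.55,-.06,.32],pose(21))])
E
```

```text
[[ 0.87  0.    0.5 ]
 [ 0.   -1.   -0.  ]
 [ 0.5   0.   -0.87]]
[-0.279, -0.057, -0.257, 0.0, 0.0, 0.185] ang 33.3 -> [0.3399 0.4501 0.3598]
[-0.422, -0.019, -0.02, 0.0, -0.0, 0.189] ang 34.0 -> [0.4499 0.2698 0.3698]
[-0.4, 0.141, -0.0, 0.0, -0.0, 0.189] ang 34.0 -> [0.5202 0.0698 0.3698]
[-0.182, 0.195, 0.1, -0.0, -0.0, 0.194] ang 34.9 -> [ 0.55   -0.0602  0.3198]
```

drive_tool:
  increments:
    - [1, -0.279, -0.057, -0.257, 0, 0, 0.185]
    - [1, -0.279, -0.057, -0.257, 0, 0, 0.185]
    - [1, -0.279, -0.057, -0.257, 0, 0, 0.185]
    - [1, -0.279, -0.057, -0.257, 0, 0, 0.185]
    - [1, -0.279, -0.057, -0.257, 0, 0, 0.185]
  newtons: 60

```text
t: 1.02
position: [0.3427, 0.4492, 0.3633]
tool_rot: [1.485, 2.766, 0.007]
ft_force: [0.7, 0.7, 0.9]
width: 1.005
gripper_force: 0.0
```

```bash
cat >> h.py <<'E'
def log():
    p,R,s=cur(); open("log.txt","a").write(repr((s["q"].tolist() if hasattr(s["q"],"tolist") else s["q"],list(map(float,p)),list(map(float,s["tool_rot"]))))+"\n"); print(round(s["t"],2),np.round(s["q"],3),np.round(p,4),np.round(R.as_matrix()[:,2],3),round(s["width"],3),s["gripper_force"],np.round(s["ft_force"],1))
E
python3 -c "from h import *;log()"
```

```text
1.02 [ 8.450e-01  2.190e-01  1.303e+00 -1.000e-03  1.615e+00  2.600e-01] [0.3427 0.4492 0.3633] [ 0.004  0.003 -1.   ] 1.005 0.0 [0.7 0.7 0.9]
```

drive_tool:
  increments:
    - [1, -0.422, -0.019, -0.02, 0, 0, 0.189]
    - [1, -0.422, -0.019, -0.02, 0, 0, 0.189]
    - [1, -0.422, -0.019, -0.02, 0, 0, 0.189]
    - [1, -0.422, -0.019, -0.02, 0, 0, 0.189]
    - [1, -0.422, -0.019, -0.02, 0, 0, 0.189]

```text
t: 1.43
position: [0.4488, 0.2707, 0.37]
tool_rot: [2.229, 2.214, 0.001]
ft_force: [0.1, -0.5, 0.5]
width: 0.998
gripper_force: 0.0
```

```bash
python3 -c "from h import *;log()"
```

```text
1.43 [0.462 0.157 1.367 0.    1.617 0.469] [0.4488 0.2707 0.37  ] [ 0.001  0.    -1.   ] 0.998 0.0 [ 0.1 -0.5  0.5]
```

drive_tool:
  increments:
    - [1, -0.4, 0.141, 0, 0, 0, 0.189]
    - [1, -0.4, 0.141, 0, 0, 0, 0.189]
    - [1, -0.4, 0.141, 0, 0, 0, 0.189]
    - [1, -0.4, 0.141, 0, 0, 0, 0.189]
    - [1, -0.4, 0.141, 0, 0, 0, 0.189]

```text
t: 1.85
position: [0.5175, 0.0739, 0.3699]
tool_rot: [2.779, 1.465, 0.001]
ft_force: [-0.4, 0.1, 0.5]
width: 0.998
gripper_force: 0.0
```

```bash
python3 -c "from h import *;log()"
```

```text
1.85 [0.061 0.155 1.37  0.    1.616 0.662] [0.5175 0.0739 0.3699] [ 0.001  0.    -1.   ] 0.998 0.0 [-0.4  0.1  0.5]
```

drive_tool:
  increments:
    - [1, -0.182, 0.195, 0.1, 0, 0, 0.194]
    - [1, -0.182, 0.195, 0.1, 0, 0, 0.194]
    - [1, -0.182, 0.195, 0.1, 0, 0, 0.194]
    - [1, -0.182, 0.195, 0.1, 0, 0, 0.194]
    - [1, -0.182, 0.195, 0.1, 0, 0, 0.194]

```text
t: 2.27
position: [0.5469, -0.0583, 0.3172]
tool_rot: [3.091, 0.556, -0.006]
ft_force: [-0.2, 0.1, -0.3]
width: 1.001
gripper_force: 0.0
```

Run:
```python
from h import *
log()
from scipy.optimize import least_squares
D=[eval(l) for l in open("log.txt")]+[([1.101,.307,1.506,0,1.328,-.073],[.22224,.53033,.23134],None)]
def f(x):
    a,h,L1,al,L2,be,L3=x;o=[]
    for q,p,_ in D:
        t=q[1]+q[2]+q[4]; r=np.hypot(p[0],p[1])
        o+=[a+L1*np.sin(q[1]+al)+L2*np.sin(q[1]+q[2]+be)+L3*np.sin(t)-r, h+L1*np.cos(q[1]+al)+L2*np.cos(q[1]+q[2]+be)+L3*np.cos(t)-p[2]]
    return o
r=least_squares(f,[0,.2,.4,0,.4,0,.2]);print(r.x.round(4),r.cost,np.round(r.fun,4))
```

```text
2.27 [-0.182  0.219  1.414 -0.002  1.512  1.034] [ 0.5469 -0.0583  0.3172] [-0.004 -0.001 -1.   ] 1.001 0.0 [-0.2  0.1 -0.3]
[1.500e-03 1.768e-01 6.450e-01 5.000e-04 4.311e-01 2.586e-01 3.532e-01] 9.716400672926144e-11 [-0.  0.  0.  0. -0.  0. -0. -0.  0.  0.]
```

Run:
```python
from h import *
p,R,s=cur()
R1=pose(20.9,-35); z=R1.as_matrix()[:,2]
G=np.array([.533,-.0945,.034])+.023*np.array([.934,.357,0])
print(G,z)
chain(p,R,[(G+(.019-.12)*z,R1)])
```

```text
[ 0.554482 -0.086289  0.034   ] [-0.53583767 -0.20461651 -0.81915204]
[0.112, 0.057, 0.401, -0.001, -0.193, -0.003] ang 34.7 -> [ 0.6086 -0.0658  0.1165]
```

drive_tool:
  increments:
    - [1, 0.112, 0.057, 0.401, 0, -0.193, -0.003]
    - [1, 0.112, 0.057, 0.401, 0, -0.193, -0.003]
    - [1, 0.112, 0.057, 0.401, 0, -0.193, -0.003]
    - [1, 0.112, 0.057, 0.401, 0, -0.193, -0.003]
    - [1, 0.112, 0.057, 0.401, 0, -0.193, -0.003]
    - [1, 0.112, 0.057, 0.401, 0, -0.193, -0.003]

```text
invalid input at $.increments: expected 1 to 5 rows
```

drive_tool:
  increments:
    - [1, 0.112, 0.057, 0.401, 0, -0.193, -0.003]
    - [1, 0.112, 0.057, 0.401, 0, -0.193, -0.003]
    - [1, 0.112, 0.057, 0.401, 0, -0.193, -0.003]
    - [1, 0.112, 0.057, 0.401, 0, -0.193, -0.003]
    - [1, 0.112, 0.057, 0.401, 0, -0.193, -0.003]

```text
t: 2.68
position: [0.6109, -0.0604, 0.1196]
tool_rot: [2.845, 0.542, -0.894]
ft_force: [1.0, -0.1, 0.1]
width: 1.002
gripper_force: 0.0
```

```bash
cat >> h.py <<'E'
def fk(q,x):
    h,L1,L2,be,L3=x; Y=lambda a:Ro.from_euler("y",a); Z=lambda a:Ro.from_euler("z",a)
    A=Z(q[0]); e=A*Y(q[1]); f=e*Y(q[2]); w=f*Z(q[3])*Y(q[4]); R=w*Z(q[5]-np.pi/2)
    return np.array([0,0,h])+e.apply([0,0,L1])+(f*Y(be)).apply([0,0,L2])+w.apply([0,0,L3]), R
E
python3 - <<'E'
from h import *
log()
from scipy.optimize import least_squares
D=[eval(l) for l in open("log.txt")]
def f(x): 
    o=[]
    for q,p,r in D:
        P,R=fk(q,x); o+=list(P-p)
    return o
r=least_squares(f,[.2,.6,.43,.25,.3]);print(r.x.round(4),np.round(r.fun,4))
for q,p,t in D: print(np.degrees((fk(q,r.x)[1].inv()*Ro.from_rotvec(t)).as_rotvec()).round(2))
np.save("kin.npy",r.x)
E
```

```text
2.68 [-0.031  0.763  1.13  -0.234  1.812  1.173] [ 0.6109 -0.0604  0.1196] [-0.532 -0.209 -0.82 ] 1.002 0.0 [ 1.  -0.1  0.1]
[0.1919 0.4805 0.4633 0.2659 0.1964] [ 0.0275 -0.0322  0.0014  0.0232 -0.0356 -0.0005  0.0078 -0.0418 -0.0006
 -0.0134 -0.0401 -0.0019  0.0019 -0.0029  0.0016]
[  0.  -0. 180.]
[ -0.   0. 180.]
[ -0.   0. 180.]
[ -0.   0. 180.]
[ -0.   0. 180.]
```

```bash
cat >> h.py <<'E'
def fk(q,x):
    h,L1,L2,be,L3,d,c=x; Y=lambda a:Ro.from_euler("y",a); Z=lambda a:Ro.from_euler("z",a)
    A=Z(q[0]); e=A*Y(q[1]); f=e*Y(q[2]); g=f*Z(q[3]); w=g*Y(q[4]); R=w*Z(q[5]+np.pi/2)
    return np.array([0,0,h])+e.apply([0,0,L1])+(f*Y(be)).apply([0,0,L2])+f.apply([0,d,0])+g.apply([0,c,0])+w.apply([0,0,L3]), R
E
python3 - <<'E'
from h import *
from scipy.optimize import least_squares
D=[eval(l) for l in open("log.txt")]+[([1.101,.307,1.506,0,1.328,-.073],[.22224,.53033,.23134],[6.19182631e-01,3.07994135,6e-5])]
def f(x,reg=1e-3):
    return np.r_[np.concatenate([fk(q,x)[0]-p for q,p,r in D]),reg*(x-np.array([.2,.45,.4,.2,.3,0,0]))]
for x0 in([.2,.6,.43,.25,.3,.04,.0],[.2,.45,.4,.2,.3,.0,.04]):
  for reg in(1e-3,1e-5):
    r=least_squares(lambda x:f(x,reg),x0,x_scale=.1,xtol=1e-14,ftol=1e-14);print(r.x.round(4),abs(r.fun[:18]).max().round(5))
for q,p,t in D: print(np.degrees((fk(q,r.x)[1].inv()*Ro.from_rotvec(t)).as_rotvec()).round(2))
np.save("kin.npy",r.x)
E
```

```text
[ 1.927e-01  6.469e-01  4.309e-01  2.594e-01  3.708e-01  4.250e-02
 -4.000e-04] 0.00017
[ 1.927e-01  6.469e-01  4.309e-01  2.594e-01  3.708e-01  4.250e-02
 -4.000e-04] 0.00017
[ 1.927e-01  6.469e-01  4.309e-01  2.594e-01  3.708e-01  4.250e-02
 -4.000e-04] 0.00017
[ 1.927e-01  6.469e-01  4.309e-01  2.594e-01  3.708e-01  4.250e-02
 -4.000e-04] 0.00017
[-0. -0. -0.]
[ 0.  0. -0.]
[ 0.  0. -0.]
[ 0.  0. -0.]
[ 0.  0. -0.]
[ 0.03  0.   -0.  ]
```

```bash
cat >> h.py <<'E'
from scipy.optimize import least_squares
K=np.load("kin.npy")
LO=np.array([-3.12,-1.05,.14,-1.42,.1,-2.68]);HI=np.array([3.12,2.28,2.33,4.57,2.73,2.68])
def ik(p,R,q0):
    def f(q):
        P,r=fk(q,K); return np.r_[(P-p)*3,(R.inv()*r).as_rotvec()]
    m=.03
    r=least_squares(f,np.clip(q0,LO+m+.001,HI-m-.001),bounds=(LO+m,HI-m)); return r.x,np.linalg.norm(r.fun)
E
python3 - <<'E'
from h import *
_,_,s=cur(); q0=np.array(s["q"])
G=np.array([.5545,-.0863,.034])
for lam in(35,42):
    R=pose(20.9,-lam); qg,e=ik(G+.019*R.as_matrix()[:,2],R,q0); print("lam",lam,"grasp",qg.round(2),round(e,4))
    for x,y in((.58,-.1),(.58,-.2),(.65,-.15)):
        for psi in range(-80,121,20):
            q=qg;worst=0;mj=0
            for k in np.linspace(0,1,14)[1:]:
                lean=-lam+90*k; yaw=20.9+(psi-20.9)*k
                R=pose(yaw,lean); g=G+(np.array([x,y,.075])-G)*k+[0,0,.10*np.sin(np.pi*k)]
                q1,e=ik(g+.019*R.as_matrix()[:,2],R,q); mj=max(mj,abs(q1-q).max()); q=q1; worst=max(worst,e)
            if worst<.01: print(x,y,psi,q.round(2),"maxstep",round(mj,2),"marg",np.minimum(q-LO,HI-q).min().round(2))
E
```

```text
lam 35 grasp [-0.08  0.79  1.38 -0.25  1.54  1.21] 0.0
0.58 -0.1 20 [-0.69  0.65  2.29  1.97  0.87 -1.35] maxstep 0.5 marg 0.04
0.58 -0.1 40 [-0.76  0.66  2.08  1.4   0.97 -1.08] maxstep 0.32 marg 0.25
0.58 -0.1 60 [-0.75  0.71  1.85  1.04  1.19 -0.95] maxstep 0.25 marg 0.48
0.58 -0.1 80 [-0.69  0.77  1.62  0.8   1.43 -0.93] maxstep 0.24 marg 0.71
0.58 -0.1 100 [-0.6   0.84  1.41  0.63  1.66 -0.98] maxstep 0.25 marg 0.92
0.58 -0.1 120 [-0.5   0.91  1.23  0.46  1.86 -1.09] maxstep 0.27 marg 0.87
0.58 -0.2 20 [-0.87  0.65  2.15  1.67  0.88 -1.15] maxstep 0.38 marg 0.18
0.58 -0.2 40 [-0.9   0.69  1.93  1.21  1.07 -0.96] maxstep 0.27 marg 0.4
0.58 -0.2 60 [-0.87  0.75  1.69  0.92  1.31 -0.89] maxstep 0.23 marg 0.64
0.58 -0.2 80 [-0.8   0.82  1.46  0.73  1.56 -0.91] maxstep 0.24 marg 0.87
0.58 -0.2 100 [-0.71  0.9   1.25  0.56  1.79 -0.99] maxstep 0.25 marg 0.94
0.58 -0.2 120 [-0.61  0.96  1.08  0.39  1.98 -1.14] maxstep 0.28 marg 0.75
0.65 -0.15 0 [-0.5   0.65  2.24  2.52  0.74 -1.39] maxstep 0.75 marg 0.09
0.65 -0.15 20 [-0.67  0.66  2.09  1.82  0.81 -1.11] maxstep 0.42 marg 0.24
0.65 -
[... 1289 characters left out ...]
] maxstep 0.23 marg 0.84
0.58 -0.2 100 [-0.69  0.84  1.3   0.51  1.69 -0.98] maxstep 0.25 marg 1.03
0.58 -0.2 120 [-0.59  0.9   1.14  0.35  1.87 -1.15] maxstep 0.28 marg 0.86
0.65 -0.15 0 [-0.47  0.57  2.16  2.36  0.5  -1.19] maxstep 0.87 marg 0.17
0.65 -0.15 20 [-0.63  0.6   2.04  1.64  0.66 -0.86] maxstep 0.44 marg 0.29
0.65 -0.15 40 [-0.69  0.64  1.86  1.19  0.91 -0.73] maxstep 0.27 marg 0.47
0.65 -0.15 60 [-0.69  0.71  1.64  0.92  1.18 -0.71] maxstep 0.22 marg 0.69
0.65 -0.15 80 [-0.65  0.79  1.42  0.73  1.44 -0.77] maxstep 0.22 marg 0.91
0.65 -0.15 100 [-0.58  0.87  1.21  0.58  1.69 -0.88] maxstep 0.23 marg 1.04
0.65 -0.15 120 [-0.5   0.94  1.02  0.42  1.91 -1.04] maxstep 0.26 marg 0.82
```

Run:
```python
from h import *
p,R,s=cur()
R1=pose(20.9,-40); z=R1.as_matrix()[:,2]
G=np.array([.5545,-.0863,.034])
chain(p,R,[(G+(.019-.09)*z,R1),(G+.019*z,R1)])
```

```text
[0.009, 0.008, 0.07, 0.002, -0.028, 0.003] ang 5.1 -> [ 0.5972 -0.07    0.0883]
[-0.0, 0.0, 0.18, -0.0, -0.0, 0.0] ang 0.0 -> [ 0.5432 -0.0906  0.0193]
```

drive_tool:
  increments:
    - [1, 0.009, 0.008, 0.07, 0.002, -0.028, 0.003]
    - [1, 0.009, 0.008, 0.07, 0.002, -0.028, 0.003]
    - [1, 0.009, 0.008, 0.07, 0.002, -0.028, 0.003]
    - [1, 0.009, 0.008, 0.07, 0.002, -0.028, 0.003]

```text
t: 3.02
position: [0.596, -0.0703, 0.0916]
tool_rot: [2.799, 0.516, -1.009]
ft_force: [0.7, 0.3, 0.5]
width: 0.999
gripper_force: 0.0
```

Run:
```python
from h import *
p,R,s=cur();log()
R1=pose(20.9,-40); z=R1.as_matrix()[:,2]
G=np.array([.5545,-.0863,.034])
chain(p,R,[(G+.019*z,R1)])
```

```text
3.02 [-0.035  0.816  1.139 -0.258  1.83   1.189] [ 0.596  -0.0703  0.0916] [-0.596 -0.226 -0.77 ] 0.999 0.0 [0.7 0.3 0.5]
[0.005, 0.001, 0.183, -0.0, -0.002, 0.0] ang 0.4 -> [ 0.5434 -0.0908  0.0195]
```

drive_tool:
  increments:
    - [1, 0.005, 0.001, 0.183, 0, -0.002, 0]
    - [1, 0.005, 0.001, 0.183, 0, -0.002, 0]
    - [1, 0.005, 0.001, 0.183, 0, -0.002, 0]
    - [1, 0.005, 0.001, 0.183, 0, -0.002, 0]
    - [1, 0.005, 0.001, 0.183, 0, -0.002, 0]

```text
t: 3.43
position: [0.5449, -0.0911, 0.0226]
tool_rot: [2.797, 0.513, -1.008]
ft_force: [0.6, -0.5, 0.6]
width: 1.002
gripper_force: 0.0
```

Run:
```python
from h import *
p,R,s=cur();log()
R1=pose(20.9,-40); z=R1.as_matrix()[:,2]
G=np.array([.5545,-.0863,.034]);print(G+.019*z-p)
d=viewer.read_camera("side"); cv2.imwrite("pics/g.png",cv2.resize(d["image"][170:310,190:390],(800,560)))
```

```text
3.43 [-0.064  0.83   1.323 -0.269  1.633  1.218] [ 0.5449 -0.0911  0.0226] [-0.596 -0.228 -0.77 ] 1.002 0.0 [ 0.6 -0.5  0.6]
[-0.00183751  0.00045201 -0.00318501]
```

View pics/g.png

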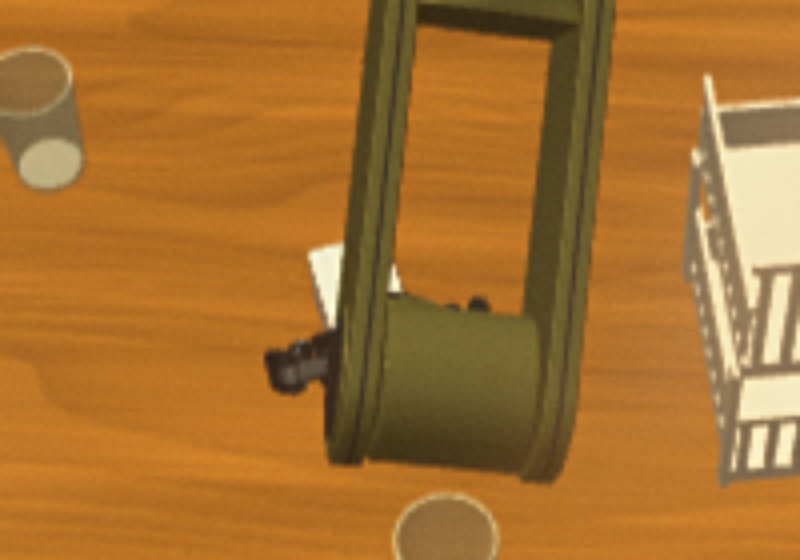

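The crop shows the fingers straddling the tin, with its white foot end at crop (355,280). The glass at crop (445,535) is clear. Closing now.

drive_tool:
  increments:
    - [1, 0, 0, 0.006, 0, 0, 0]
    - [-1, 0, 0, 0.006, 0, 0, 0]
    - [-1, 0, 0, 0.006, 0, 0, 0]
    - [-1, 0, 0, 0.006, 0, 0, 0]
    - [-1, 0, 0, 0.006, 0, 0, 0]
  newtons: 45

```text
t: 3.9
position: [0.5417, -0.0911, 0.016]
tool_rot: [2.794, 0.516, -1.019]
ft_force: [2.1, 1.2, 6.0]
width: 0.628
gripper_force: 47.8
```

drive_tool:
  increments:
    - [-1, 0, 0, 0, 0, 0, 0]
    - [-1, 0, 0, 0, 0, 0, 0]
    - [-1, 0, 0, 0, 0, 0, 0]
    - [-1, 0, 0, 0, 0, 0, 0]
    - [-1, 0, 0, 0, 0, 0, 0]

```text
t: 4.32
position: [0.5417, -0.0911, 0.016]
tool_rot: [2.794, 0.516, -1.02]
ft_force: [1.3, 0.9, 6.1]
width: 0.628
gripper_force: 47.8
```

Run:
```python
from h import *
p,R,s=cur();log()
R0=R
# tin pose relative to tool: lid axis now horizontal at lean -40 about tool y
f=[]
C=np.array([.56,-.07,0])
t=[(p+[0,0,.10],R0)]
for k in(1/3,2/3,1):
    yaw=20.9+(80-20.9)*k; lean=-40+90*k
    R1=pose(yaw,lean); g=np.array([.5545,-.0863,0])*(1-k)+C*k; g[2]=.17
    t.append((g+.019*R1.as_matrix()[:,2],R1))
q=np.array(s["q"])
for a,b in t: q,e=ik(a,b,q); print(q.round(2),round(e,4))
chain(p,R,t)
```

```text
4.32 [-0.063  0.839  1.329 -0.27   1.626  1.219] [ 0.5417 -0.0911  0.016 ] [-0.602 -0.229 -0.765] 0.628 47.76103377342224 [1.3 0.9 6.1]
[-0.06  0.73  1.27 -0.28  1.78  1.17] 0.0
[-0.14  0.42  1.56 -0.14  1.28  0.77] 0.0
[-0.43  0.35  1.74  0.4   1.06 -0.11] 0.0
[-0.65  0.57  1.66  0.76  1.46 -0.78] 0.0
[-0.129, -0.0, -0.153, 0.0, 0.0, 0.0] ang 0.0 -> [ 0.5417 -0.0913  0.1161]
[-0.024, -0.007, -0.072, -0.047, 0.165, -0.1] ang 35.7 -> [ 0.5535 -0.083   0.1513]
[0.028, -0.01, -0.007, 0.009, 0.165, -0.111] ang 35.8 -> [ 0.5612 -0.0699  0.1523]
[0.028, -0.012, -0.001, 0.064, 0.165, -0.09] ang 35.7 -> [ 0.5624 -0.0556  0.1576]
```

drive_tool:
  increments:
    - [-1, -0.129, 0, -0.153, 0, 0, 0]
    - [-1, -0.129, 0, -0.153, 0, 0, 0]
    - [-1, -0.129, 0, -0.153, 0, 0, 0]
    - [-1, -0.129, 0, -0.153, 0, 0, 0]
    - [-1, -0.129, 0, -0.153, 0, 0, 0]

```text
t: 4.73
position: [0.5417, -0.0914, 0.1155]
tool_rot: [2.795, 0.516, -1.017]
ft_force: [-0.2, 1.1, -2.1]
width: 0.623
gripper_force: 48.0
```

drive_tool:
  increments:
    - [-1, -0.024, -0.007, -0.072, -0.047, 0.165, -0.1]
    - [-1, -0.024, -0.007, -0.072, -0.047, 0.165, -0.1]
    - [-1, -0.024, -0.007, -0.072, -0.047, 0.165, -0.1]
    - [-1, -0.024, -0.007, -0.072, -0.047, 0.165, -0.1]
    - [-1, -0.024, -0.007, -0.072, -0.047, 0.165, -0.1]

```text
t: 5.15
position: [0.5522, -0.0824, 0.1486]
tool_rot: [2.881, 1.071, -0.253]
ft_force: [-0.6, -0.1, -2.0]
width: 0.627
gripper_force: 47.9
```

drive_tool:
  increments:
    - [-1, 0.028, -0.01, -0.007, 0.009, 0.165, -0.111]
    - [-1, 0.028, -0.01, -0.007, 0.009, 0.165, -0.111]
    - [-1, 0.028, -0.01, -0.007, 0.009, 0.165, -0.111]
    - [-1, 0.028, -0.01, -0.007, 0.009, 0.165, -0.111]
    - [-1, 0.028, -0.01, -0.007, 0.009, 0.165, -0.111]

```text
t: 5.57
position: [0.5586, -0.0693, 0.15]
tool_rot: [-2.551, -1.465, -0.422]
ft_force: [-1.4, 0.7, -2.1]
width: 0.63
gripper_force: 48.0
```

drive_tool:
  increments:
    - [-1, 0.028, -0.012, -0.001, 0.064, 0.165, -0.09]
    - [-1, 0.028, -0.012, -0.001, 0.064, 0.165, -0.09]
    - [-1, 0.028, -0.012, -0.001, 0.064, 0.165, -0.09]
    - [-1, 0.028, -0.012, -0.001, 0.064, 0.165, -0.09]
    - [-1, 0.028, -0.012, -0.001, 0.064, 0.165, -0.09]

```text
t: 5.98
position: [0.5607, -0.056, 0.1552]
tool_rot: [-1.889, -1.556, -0.852]
ft_force: [-0.1, 0.1, -2.5]
width: 0.63
gripper_force: 48.1
```

drive_tool:
  increments:
    - [-1, 0, 0, 0, 0, 0, 0]
    - [-1, 0, 0, 0, 0, 0, 0]
    - [-1, 0, 0, 0, 0, 0, 0]

```text
t: 6.23
position: [0.561, -0.055, 0.1554]
tool_rot: [-1.896, -1.556, -0.845]
ft_force: [-0.2, 1.5, -1.2]
width: 0.626
gripper_force: 48.1
```

Run:
```python
from h import *
p,R,s=cur();log()
R1=pose(80,50); print("rot err deg",np.degrees((R.inv()*R1).as_rotvec()).round(2))
for c in("top","side"):
    d=viewer.read_camera(c);P=cloud(d); m=(d["z_map"]>0)&(abs(P[...,0]-.56)<.08)&(abs(P[...,1]+.07)<.08)&(P[...,2]>.06)
    if c=="side": cv2.imwrite("pics/lift.png",cv2.resize(d["image"][170:310,190:390],(800,560)))
    for r in viewer.trace(c,"tin")[:1]:
        Q=P[r["region"]&(d["z_map"]>0)]; print(c,r["p"],len(Q),np.percentile(Q,[2,50,98],axis=0).round(3).tolist())
```

```text
6.23 [-0.642  0.562  1.662  0.745  1.441 -0.752] [ 0.561  -0.055   0.1554] [ 0.129  0.743 -0.657] 0.626 48.10380220413208 [-0.2  1.5 -1.2]
rot err deg [-0.07  1.09 -1.29]
top 0.78 633 [[0.53, -0.092, 0.116], [0.552, -0.063, 0.197], [0.582, -0.038, 0.201]]
side 0.66 845 [[0.485, -0.093, 0.003], [0.576, -0.06, 0.186], [0.589, -0.037, 0.206]]
```

View pics/lift.png

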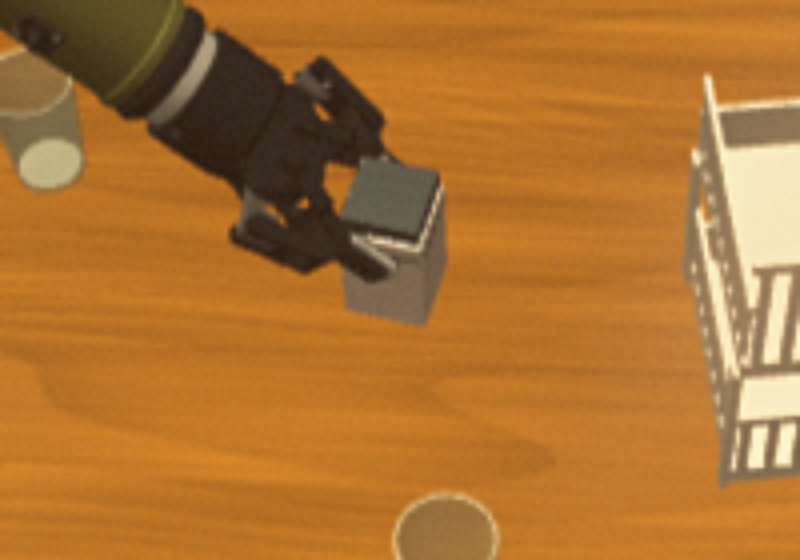

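The picture shows the tin held upright, lid up at crop (395,195), with nothing near it. I'll correct the angle and lower it.

Run:
```python
from h import *
p,R,s=cur()
R1=pose(80,50)
print("down 2mm:",R1.inv().apply([0,0,-.002/.5]).round(4))
chain(p,R,[(p+[0,0,-.084],R1)])
d=viewer.read_camera("top");P=cloud(d);r=viewer.trace("top","tin")[0]
Q=P[r["region"]&(d["z_map"]>0)];Q=Q[abs(Q[:,2]-np.median(Q[:,2]))<.012]
A=np.c_[Q[:,:2]-Q[:,:2].mean(0),np.ones(len(Q))];print("lid",len(Q),np.linalg.lstsq(A,Q[:,2],rcond=None)[0].round(4),Q.mean(0).round(4))
```

```text
down 2mm: [-0.0031 -0.      0.0026]
[-0.127, 0.002, 0.111, 0.0, 0.006, -0.005] ang 1.4 -> [ 0.5615 -0.0544  0.0733]
lid 512 [-0.0012 -0.0354  0.1996] [ 0.5566 -0.0651  0.1996]
```

drive_tool:
  increments:
    - [-1, -0.127, 0.002, 0.111, 0, 0.009, -0.005]
    - [-1, -0.127, 0.002, 0.111, 0, 0.009, -0.005]
    - [-1, -0.127, 0.002, 0.111, 0, 0.009, -0.005]
    - [-1, -0.127, 0.002, 0.111, 0, 0.009, -0.005]
    - [-1, -0.127, 0.002, 0.111, 0, 0.009, -0.005]

```text
t: 6.95
position: [0.5621, -0.0551, 0.074]
tool_rot: [-1.863, -1.559, -0.881]
ft_force: [0.3, 0.8, -1.3]
width: 0.623
gripper_force: 48.0
```

drive_tool:
  increments:
    - [-1, -0.006, 0, 0.005, 0, 0, 0]
    - [-1, -0.012, 0, 0.01, 0, 0, 0]
    - [-1, -0.012, 0, 0.01, 0, 0, 0]

```text
t: 7.2
position: [0.5621, -0.0558, 0.0656]
tool_rot: [-1.865, -1.562, -0.88]
ft_force: [-0.1, -0.1, -2.1]
width: 0.627
gripper_force: 48.0
```

Run:
```python
from h import *
log()
d=viewer.read_camera("top");P=cloud(d);r=viewer.trace("top","tin")[0]
Q=P[r["region"]&(d["z_map"]>0)];Q=Q[abs(Q[:,2]-np.percentile(Q[:,2],80))<.012]
A=np.c_[Q[:,:2]-Q[:,:2].mean(0),np.ones(len(Q))];print("lid",len(Q),np.linalg.lstsq(A,Q[:,2],rcond=None)[0].round(4),Q.mean(0).round(4))
```

```text
7.2 [-0.652  0.702  1.716  0.786  1.326 -0.919] [ 0.5621 -0.0558  0.0656] [ 0.136  0.76  -0.636] 0.627 48.04690361022949 [-0.1 -0.1 -2.1]
lid 431 [0.0227 0.0101 0.1075] [ 0.5566 -0.0674  0.1075]
```

drive_tool:
  increments:
    - [-1, -0.006, 0, 0.005, 0, 0, 0]
    - [-1, -0.008, 0, 0.0065, 0, 0, 0]
    - [-1, -0.008, 0, 0.0065, 0, 0, 0]
    - [-1, -0.008, 0, 0.0065, 0, 0, 0]

```text
t: 7.63
position: [0.5614, -0.0554, 0.059]
tool_rot: [-1.864, -1.558, -0.879]
ft_force: [0.2, -0.0, -1.0]
width: 0.625
gripper_force: 48.0
```

drive_tool:
  increments:
    - [-1, -0.003, 0, 0.0026, 0, 0, 0]
    - [-1, -0.003, 0, 0.0026, 0, 0, 0]
    - [-1, -0.003, 0, 0.0026, 0, 0, 0]

```text
t: 7.88
position: [0.5617, -0.0553, 0.0572]
tool_rot: [-1.864, -1.559, -0.879]
ft_force: [1.7, 0.5, -0.3]
width: 0.628
gripper_force: 48.3
```

drive_tool:
  increments:
    - [-1, -0.003, 0, 0.0026, 0, 0, 0]
    - [-1, -0.003, 0, 0.0026, 0, 0, 0]
    - [-1, -0.003, 0, 0.0026, 0, 0, 0]

```text
t: 8.13
position: [0.5616, -0.0549, 0.057]
tool_rot: [-1.862, -1.558, -0.882]
ft_force: [-1.6, -2.1, 8.4]
width: 0.622
gripper_force: 49.1
```

Run:
```python
from h import *
log()
d=viewer.read_camera("top");P=cloud(d);r=viewer.trace("top","tin")[0]
Q=P[r["region"]&(d["z_map"]>0)];Q=Q[abs(Q[:,2]-np.percentile(Q[:,2],80))<.012]
A=np.c_[Q[:,:2]-Q[:,:2].mean(0),np.ones(len(Q))];print("lid",len(Q),np.linalg.lstsq(A,Q[:,2],rcond=None)[0].round(4),Q.mean(0).round(4))
```

```text
8.13 [-0.653  0.716  1.72   0.79   1.317 -0.932] [ 0.5616 -0.0549  0.057 ] [ 0.135  0.763 -0.633] 0.622 49.103718996047974 [-1.6 -2.1  8.4]
lid 417 [ 0.0085 -0.0124  0.0987] [ 0.5562 -0.0663  0.0987]
```

The tin has touched down and is level. Releasing, then backing off along the tool axis.

drive_tool:
  increments:
    - [0.35, 0, 0, 0, 0, 0, 0]
    - [0.5, 0, 0, 0, 0, 0, 0]
    - [1, 0, 0, 0, 0, 0, 0]
    - [1, 0, 0, 0, 0, 0, 0]
    - [1, 0, 0, 0, 0, 0, 0]

```text
t: 8.65
position: [0.5615, -0.0553, 0.055]
tool_rot: [-1.864, -1.559, -0.879]
ft_force: [-0.1, -0.1, -0.5]
width: 0.996
gripper_force: 0.0
```

drive_tool:
  increments:
    - [1, 0, 0, 0, 0, 0, 0]
    - [1, 0, 0, -0.04, 0, 0, 0]
    - [1, 0, 0, -0.12, 0, 0, 0]
    - [1, 0, 0, -0.2, 0, 0, 0]
    - [1, 0, 0, -0.24, 0, 0, 0]

```text
t: 9.07
position: [0.5462, -0.15, 0.1333]
tool_rot: [-1.867, -1.562, -0.88]
ft_force: [0.8, -0.2, -0.4]
width: 1.0
gripper_force: 0.0
```

Run:
```python
from h import *
p,R,s=cur();log()
for c in("top","side"):
    d=viewer.read_camera(c);P=cloud(d);r=viewer.trace(c,"tin")[0]
    Q=P[r["region"]&(d["z_map"]>0)];Q=Q[abs(Q[:,2]-.099)<.005]
    rr=cv2.minAreaRect((Q[:,:2]*1000).astype(np.float32));print(c,r["p"],len(Q),rr,Q.mean(0).round(4))
C=np.array([.556,-.066]) 
q=np.array(s["q"]); up=np.array([.556,-.09,.24])
t=[(np.array([.54,-.12,.20]),pose(80,20)),(np.r_[C,.21],pose(80,0))]
for a,b in t: q,e=ik(a,b,q); print(q.round(2),round(e,4))
chain(p,R,t)
```

```text
9.07 [-0.781  0.646  1.573  0.689  1.535 -0.855] [ 0.5462 -0.15    0.1333] [ 0.137  0.759 -0.637] 1.0 0.0 [ 0.8 -0.2 -0.4]
top 0.92 415 ((557.2805786132812, -66.40045928955078), (49.822017669677734, 50.423805236816406), 79.2769546508789) [ 0.5567 -0.0661  0.0987]
side 0.95 271 ((558.56982421875, -67.09451293945312), (50.10268783569336, 53.34422302246094), 80.89485931396484) [ 0.5603 -0.0677  0.1009]
[-0.52  0.35  1.59  0.34  1.34 -0.44] 0.0
[-0.19  0.3   1.57  0.    1.27 -0.02] 0.0
[0.139, -0.023, -0.041, 0.001, -0.169, -0.001] ang 30.4 -> [ 0.5398 -0.1199  0.2   ]
[0.112, 0.013, 0.019, 0.0, -0.111, 0.0] ang 20.0 -> [ 0.5559 -0.066   0.2102]
```

The tin stands free at (0.557, -0.066), yaw about 80°. Next is the pick from above.

drive_tool:
  increments:
    - [1, 0.139, -0.023, -0.041, 0, -0.169, 0]
    - [1, 0.139, -0.023, -0.041, 0, -0.169, 0]
    - [1, 0.139, -0.023, -0.041, 0, -0.169, 0]
    - [1, 0.139, -0.023, -0.041, 0, -0.169, 0]
    - [1, 0.139, -0.023, -0.041, 0, -0.169, 0]

```text
t: 9.68
position: [0.5394, -0.1129, 0.1989]
tool_rot: [-2.212, -1.861, -0.388]
ft_force: [0.0, 0.7, 0.2]
width: 0.999
gripper_force: 0.0
```

drive_tool:
  increments:
    - [1, 0.112, 0.013, 0.019, 0, -0.111, 0]
    - [1, 0.112, 0.013, 0.019, 0, -0.111, 0]
    - [1, 0.112, 0.013, 0.019, 0, -0.111, 0]
    - [1, 0.112, 0.013, 0.019, 0, -0.111, 0]
    - [1, 0.112, 0.013, 0.019, 0, -0.111, 0]

```text
t: 10.1
position: [0.5541, -0.0597, 0.207]
tool_rot: [-2.397, -2.019, 0.0]
ft_force: [-0.2, -0.2, 0.2]
width: 1.002
gripper_force: 0.0
```

drive_tool:
  increments:
    - [1, 0, 0, 0, 0, 0, 0]
    - [1, 0, 0, 0, 0, 0, 0]

```text
t: 10.27
position: [0.5544, -0.0634, 0.2072]
tool_rot: [-2.404, -2.011, -0.0]
ft_force: [0.0, -0.7, -0.1]
width: 1.0
gripper_force: 0.0
```

Run:
```python
from h import *
p,R,s=cur();log()
chain(p,R,[([.5573,-.0664,.11],pose(79.7)),([.5573,-.0664,.053],pose(79.7))])
```

```text
10.27 [-0.192  0.305  1.574  0.005  1.268 -0.016] [ 0.5544 -0.0634  0.2072] [-0.004  0.005 -1.   ] 1.0 0.0 [ 0.  -0.7 -0.1]
[-0.006, 0.008, 0.194, -0.002, -0.001, 0.001] ang 0.4 -> [ 0.5574 -0.0666  0.1101]
[0.0, -0.0, 0.114, 0.0, -0.0, -0.0] ang 0.0 -> [ 0.5575 -0.0665  0.0531]
```

drive_tool:
  increments:
    - [1, -0.006, 0.008, 0.194, -0.002, 0, 0]
    - [1, -0.006, 0.008, 0.194, -0.002, 0, 0]
    - [1, -0.006, 0.008, 0.194, -0.002, 0, 0]
    - [1, -0.006, 0.008, 0.194, -0.002, 0, 0]
    - [1, -0.006, 0.008, 0.194, -0.002, 0, 0]

```text
t: 10.68
position: [0.5577, -0.0676, 0.1102]
tool_rot: [-2.41, -2.012, -0.005]
ft_force: [0.9, -0.3, 0.2]
width: 1.005
gripper_force: 0.0
```

Run:
```python
from h import *
p,R,s=cur();log()
chain(p,R,[([.5573,-.0664,.053],pose(79.7))])
```

```text
10.68 [-0.198  0.406  1.694  0.005  1.041 -0.021] [ 0.5577 -0.0676  0.1102] [ 0.001  0.004 -1.   ] 1.005 0.0 [ 0.9 -0.3  0.2]
[0.002, -0.001, 0.114, 0.0, -0.001, 0.0] ang 0.2 -> [ 0.5574 -0.0663  0.0532]
```

drive_tool:
  increments:
    - [1, 0.002, -0.001, 0.08, 0, 0, 0]
    - [1, 0.002, -0.001, 0.114, 0, 0, 0]
    - [1, 0.002, -0.001, 0.114, 0, 0, 0]
    - [-1, 0.002, -0.001, 0.114, 0, 0, 0]
    - [-1, 0.002, -0.001, 0.114, 0, 0, 0]
  newtons: 45

```text
t: 11.1
position: [0.5605, -0.0658, 0.0565]
tool_rot: [2.407, 2.013, 0.012]
ft_force: [0.5, 0.6, -0.8]
width: 0.75
gripper_force: 0.0
```

drive_tool:
  increments:
    - [-1, 0, 0, 0, 0, 0, 0]
    - [-1, 0, 0, 0, 0, 0, 0]
    - [-1, 0, 0, 0, 0, 0, 0]
    - [-1, 0, 0, 0, 0, 0, 0]

```text
t: 11.43
position: [0.5603, -0.0656, 0.0569]
tool_rot: [2.405, 2.014, 0.012]
ft_force: [-0.9, -0.6, 6.7]
width: 0.624
gripper_force: 47.8
```

Run:
```python
from h import *
p,R,s=cur();log()
zf=p[2]   # TCP z with foot on table
B=np.array([.5215,.2785]);by=np.array([-.162,.987]); T=B-.045*by
print("target",T,"zf",zf)
R1=pose(99.3)
# above jar/walls: foot at z 0.28
t=[(p+[0,0,.19],R),(np.r_[.54,.02,.28+zf],pose(90)),(np.r_[T,.28+zf],R1)]
q=np.array(s["q"])
for a,b in t: q,e=ik(a,b,q); print(q.round(2),round(e,4))
chain(p,R,t)
```

```text
11.43 [-0.193  0.473  1.75   0.004  0.91  -0.019] [ 0.5603 -0.0656  0.0569] [ 0.009  0.001 -1.   ] 0.624 47.82704472541809 [-0.9 -0.6  6.7]
target [0.52879  0.234085] zf 0.056852781882436046
[-0.19  0.28  1.51  0.    1.35 -0.02] 0.0
[-0.04  0.19  1.4   0.    1.55 -0.04] 0.0
[0.34 0.25 1.32 0.   1.57 0.18] 0.0
[0.001, 0.003, -0.38, 0.0, 0.0, 0.0] ang 0.0 -> [ 0.5602 -0.0656  0.2469]
[0.162, -0.068, -0.18, 0.003, -0.001, -0.056] ang 10.1 -> [0.5402 0.0199 0.3368]
[0.428, -0.023, -0.0, -0.0, 0.0, -0.052] ang 9.4 -> [0.5288 0.234  0.3366]
```

drive_tool:
  increments:
    - [-1, 0.001, 0.003, -0.08, 0, 0, 0]
    - [-1, 0.001, 0.003, -0.16, 0, 0, 0]
    - [-1, 0.001, 0.003, -0.24, 0, 0, 0]
    - [-1, 0.001, 0.003, -0.31, 0, 0, 0]
    - [-1, 0.001, 0.003, -0.38, 0, 0, 0]

```text
t: 11.85
position: [0.5593, -0.0652, 0.2476]
tool_rot: [2.407, 2.015, 0.01]
ft_force: [1.6, -0.5, -2.6]
width: 0.624
gripper_force: 49.0
```

drive_tool:
  increments:
    - [-1, 0.032, -0.014, -0.07, 0, 0, -0.012]
    - [-1, 0.064, -0.028, -0.12, 0, 0, -0.024]
    - [-1, 0.097, -0.041, -0.18, 0, 0, -0.036]
    - [-1, 0.13, -0.055, -0.18, 0.003, -0.001, -0.046]
    - [-1, 0.162, -0.068, -0.18, 0.003, -0.001, -0.056]

```text
t: 12.27
position: [0.5408, 0.021, 0.3384]
tool_rot: [2.22, 2.221, 0.002]
ft_force: [-0.6, 0.5, -2.7]
width: 0.623
gripper_force: 49.1
```

drive_tool:
  increments:
    - [-1, 0.06, -0.003, 0, 0, 0, -0.01]
    - [-1, 0.12, -0.006, 0, 0, 0, -0.02]
    - [-1, 0.18, -0.01, 0, 0, 0, -0.03]
    - [-1, 0.24, -0.013, 0, 0, 0, -0.04]
    - [-1, 0.3, -0.016, 0, 0, 0, -0.052]

```text
t: 12.68
position: [0.5312, 0.1715, 0.3356]
tool_rot: [-2.03, -2.393, 0.003]
ft_force: [0.3, -0.2, -2.0]
width: 0.626
gripper_force: 49.1
```

Run:
```python
from h import *
p,R,s=cur();log()
T=np.array([.5288,.2341])
chain(p,R,[(np.r_[T,.337],pose(99.3))])
```

```text
12.68 [0.236 0.223 1.364 0.002 1.558 0.072] [0.5312 0.1715 0.3356] [-0.004  0.001 -1.   ] 0.626 49.088029861450195 [ 0.3 -0.2 -2. ]
[0.124, 0.016, -0.003, -0.001, -0.0, 0.001] ang 0.3 -> [0.529  0.234  0.3372]
```

drive_tool:
  increments:
    - [-1, 0.05, 0.007, -0.003, 0, 0, 0.001]
    - [-1, 0.1, 0.013, -0.003, 0, 0, 0.001]
    - [-1, 0.124, 0.016, -0.003, 0, 0, 0.001]
    - [-1, 0.124, 0.016, -0.003, 0, 0, 0.001]
    - [-1, 0.124, 0.016, -0.003, 0, 0, 0.001]

```text
t: 13.1
position: [0.5294, 0.2326, 0.3365]
tool_rot: [-2.034, -2.39, 0.006]
ft_force: [0.6, -1.2, -2.1]
width: 0.627
gripper_force: 49.1
```

Run:
```python
from h import *
p,R,s=cur();log()
T=np.array([.5288,.2341]);print("dev",p[:2]-T,np.degrees((R.inv()*pose(99.3)).as_rotvec()).round(2))
for c in("top","side"):
    d=viewer.read_camera(c);P=cloud(d)
    cv2.imwrite(f"pics/b{c}.png",d["image"])
    for n in("tin","jar"):
        for r in viewer.trace(c,n)[:3]:
            Q=P[r["region"]&(d["z_map"]>0)]; print(c,n,round(r["p"],2),r["uv"],len(Q),np.percentile(Q,[2,50,98],axis=0).round(3).tolist())
a=cv2.imread("pics/bside.png")[120:330,330:560];b=cv2.imread("pics/btop.png")[130:340,110:340]
cv2.imwrite("pics/b.png",cv2.resize(np.hstack([a,b]),(800,365)))
chain(p,R,[(np.r_[T,.225],pose(99.3))])
```

```text
13.1 [3.400e-01 2.540e-01 1.320e+00 1.000e-03 1.573e+00 1.790e-01] [0.5294 0.2326 0.3365] [-0.005 -0.001 -1.   ] 0.627 49.085036516189575 [ 0.6 -1.2 -2.1]
dev [ 0.00062216 -0.0014923 ] [-0.28 -0.01 -0.09]
top tin 0.8 [223.2, 221.6] 494 [[0.502, 0.201, 0.285], [0.525, 0.207, 0.353], [0.554, 0.217, 0.381]]
top jar 0.62 [174.8, 233.8] 946 [[0.495, 0.328, 0.143], [0.52, 0.349, 0.222], [0.551, 0.384, 0.227]]
top jar 0.42 [467.8, 331.4] 747 [[0.365, -0.37, 0.001], [0.393, -0.355, 0.054], [0.42, -0.311, 0.097]]
side tin 0.92 [411.9, 184.6] 810 [[0.51, 0.2, 0.286], [0.551, 0.215, 0.331], [0.559, 0.257, 0.383]]
side jar 0.74 [460.8, 220.0] 717 [[0.502, 0.328, 0.148], [0.54, 0.354, 0.222], [0.558, 0.384, 0.231]]
side jar 0.59 [505.3, 238.8] 651 [[0.449, 0.477, 0.012], [0.494, 0.501, 0.075], [0.507, 0.528, 0.097]]
[0.003, 0.0, 0.223, -0.002, -0.0, -0.0] ang 0.4 -> [0.5286 0.234  0.225 ]
```

View pics/b.png

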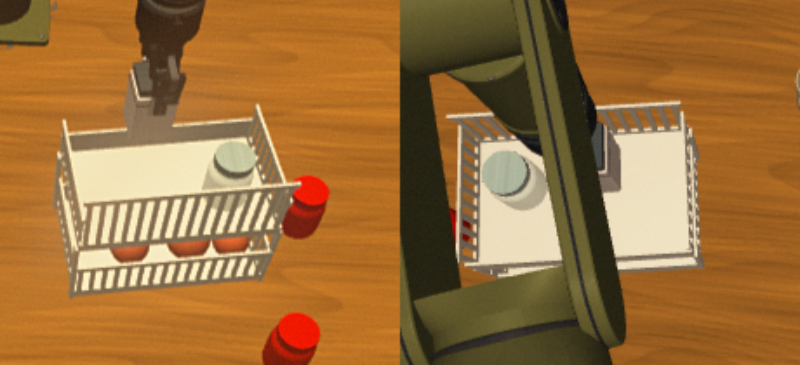

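The picture shows the tin upright over the free right part of the basket, at about (150,100) in the left crop. The jar at (235,165) is well clear. Lowering.

drive_tool:
  increments:
    - [-1, 0.001, 0, 0.05, 0, 0, 0]
    - [-1, 0.002, 0, 0.1, 0, 0, 0]
    - [-1, 0.003, 0, 0.15, 0, 0, 0]
    - [-1, 0.003, 0, 0.2, 0, 0, 0]
    - [-1, 0.003, 0, 0.24, 0, 0, 0]

```text
t: 13.82
position: [0.5284, 0.2332, 0.2145]
tool_rot: [-2.036, -2.386, 0.007]
ft_force: [-0.4, 1.1, -2.4]
width: 0.624
gripper_force: 49.1
```

drive_tool:
  increments:
    - [-1, 0, 0, 0.01, 0, 0, 0]
    - [-1, 0, 0, 0.016, 0, 0, 0]
    - [-1, 0, 0, 0.016, 0, 0, 0]

```text
t: 14.07
position: [0.5293, 0.2339, 0.2084]
tool_rot: [-2.036, -2.387, 0.005]
ft_force: [-0.3, 0.2, -1.2]
width: 0.623
gripper_force: 49.0
```

```bash
python3 -c "
from h import *
log()
d=viewer.read_camera('side');P=cloud(d);r=viewer.trace('side','tin')[0]
Q=P[r['region']&(d['z_map']>0)]; print(np.percentile(Q,[2,50,98],axis=0).round(3).tolist())"
```

```text
14.07 [0.342 0.332 1.529 0.002 1.285 0.183] [0.5293 0.2339 0.2084] [-0.005  0.    -1.   ] 0.623 48.97792160511017 [-0.3  0.2 -1.2]Traceback (most recent call last):
  File "<string>", line 4, in <module>
    d=viewer.read_camera('side');P=cloud(d);r=viewer.trace('side','tin')[0]
                                              ~~~~~~~~~~~~~~~~~~~~~~~~~~^^^
IndexError: list index out of range
```

drive_tool:
  increments:
    - [-1, 0, 0, 0.01, 0, 0, 0]
    - [-1, 0, 0, 0.02, 0, 0, 0]
    - [-1, 0, 0, 0.026, 0, 0, 0]
    - [-1, 0, 0, 0.026, 0, 0, 0]

```text
t: 14.5
position: [0.5282, 0.234, 0.1946]
tool_rot: [-2.034, -2.388, 0.007]
ft_force: [-0.1, -0.8, -1.8]
width: 0.623
gripper_force: 49.0
```

drive_tool:
  increments:
    - [-1, 0, 0, 0.003, 0, 0, 0]
    - [-1, 0, 0, 0.003, 0, 0, 0]
    - [-1, 0, 0, 0.003, 0, 0, 0]

```text
t: 14.75
position: [0.5288, 0.2342, 0.1937]
tool_rot: [-2.035, -2.388, 0.005]
ft_force: [0.0, -0.3, -2.1]
width: 0.626
gripper_force: 49.0
```

drive_tool:
  increments:
    - [-1, 0, 0, 0.003, 0, 0, 0]
    - [-1, 0, 0, 0.003, 0, 0, 0]
    - [-1, 0, 0, 0.003, 0, 0, 0]

```text
t: 15.0
position: [0.5289, 0.2342, 0.1923]
tool_rot: [-2.035, -2.388, 0.004]
ft_force: [-0.1, 0.6, -1.2]
width: 0.622
gripper_force: 49.0
```

drive_tool:
  increments:
    - [-1, 0, 0, 0.002, 0, 0, 0]
    - [-1, 0, 0, 0.002, 0, 0, 0]
    - [-1, 0, 0, 0.002, 0, 0, 0]

```text
t: 15.25
position: [0.5289, 0.2342, 0.1922]
tool_rot: [-2.035, -2.388, 0.004]
ft_force: [-2.4, -1.4, 5.0]
width: 0.622
gripper_force: 49.8
```

Contact at about 5 N. Releasing and rising.

drive_tool:
  increments:
    - [0.35, 0, 0, 0, 0, 0, 0]
    - [0.5, 0, 0, 0, 0, 0, 0]
    - [0.9, 0, 0, 0, 0, 0, 0]
    - [0.9, 0, 0, 0, 0, 0, 0]
    - [0.9, 0, 0, 0, 0, 0, 0]

```text
t: 15.67
position: [0.5287, 0.2342, 0.191]
tool_rot: [-2.035, -2.388, 0.005]
ft_force: [-0.6, -0.6, 1.2]
width: 0.949
gripper_force: 0.0
```

drive_tool:
  increments:
    - [0.9, 0, 0, -0.03, 0, 0, 0]
    - [0.9, 0, 0, -0.09, 0, 0, 0]
    - [0.9, 0, 0, -0.16, 0, 0, 0]
    - [0.9, 0, 0, -0.23, 0, 0, 0]
    - [0.9, 0, 0, -0.3, 0, 0, 0]

```text
t: 16.08
position: [0.5292, 0.234, 0.3424]
tool_rot: [-2.035, -2.388, 0.006]
ft_force: [0.5, -0.3, 0.2]
width: 0.951
gripper_force: 0.0
```

drive_tool:
  increments:
    - [0.9, -0.08, 0, 0, 0, 0, 0]
    - [0.9, -0.16, 0, 0, 0, 0, 0]
    - [0.9, -0.24, 0, 0, 0, 0, 0]
    - [0.9, -0.32, 0, 0, 0, 0, 0]
    - [0.9, -0.4, 0, 0, 0, 0, 0]

```text
t: 16.5
position: [0.5612, 0.0351, 0.3411]
tool_rot: [-2.034, -2.389, 0.004]
ft_force: [0.1, 0.2, -0.5]
width: 0.951
gripper_force: 0.0
```

Run:
```python
from h import *
log()
for c in("top","side"):
    d=viewer.read_camera(c);P=cloud(d); cv2.imwrite(f"pics/e{c}.png",d["image"])
    for n in("tin","jar","glass_a","teapot"):
        for r in viewer.trace(c,n)[:2]:
            Q=P[r["region"]&(d["z_map"]>0)]; print(c,n,round(r["p"],2),r["uv"],np.percentile(Q,[2,50,98],axis=0).round(3).tolist())
a=cv2.imread("pics/eside.png")[120:330,330:560];b=cv2.imread("pics/etop.png")[130:340,110:340]
cv2.imwrite("pics/e.png",cv2.resize(np.hstack([a,b]),(800,365)))
```

```text
16.5 [-0.013  0.228  1.344  0.     1.574 -0.173] [0.5612 0.0351 0.3411] [-0.005  0.    -1.   ] 0.951 0.0 [ 0.1  0.2 -0.5]
top tin 0.87 [230.1, 239.0] [[0.496, 0.203, 0.141], [0.518, 0.225, 0.232], [0.551, 0.255, 0.237]]
top jar 0.97 [129.7, 261.7] [[0.443, 0.475, 0.023], [0.468, 0.495, 0.087], [0.497, 0.528, 0.092]]
top jar 0.85 [174.5, 231.2] [[0.495, 0.329, 0.141], [0.52, 0.349, 0.222], [0.551, 0.383, 0.227]]
top glass_a 0.72 [350.8, 183.0] [[0.703, -0.039, -0.001], [0.751, -0.029, 0.043], [0.762, -0.02, 0.095]]
top glass_a 0.7 [471.4, 328.4] [[0.364, -0.371, -0.001], [0.393, -0.354, 0.053], [0.421, -0.311, 0.096]]
top teapot 0.8 [503.5, 229.8] [[0.559, -0.467, 0.004], [0.634, -0.407, 0.092], [0.743, -0.359, 0.122]]
side tin 0.8 [409.4, 214.9] [[0.503, 0.202, 0.151], [0.546, 0.227, 0.221], [0.557, 0.259, 0.241]]
side jar 0.77 [498.5, 319.3] [[0.649, 0.424, 0.005], [0.73, 0.448, 0.076], [0.748, 0.481, 0.096]]
side jar 0.57 [505.1, 240.2] [[0.45, 0.477, 0.009], [0.495, 0.5, 0.073], [0.506, 0.527, 0.096]]
side glass_a 0.89 [300.1, 310.7] [[0.704, -0.049, 0.006], [0.724, -0.022, 0.062], [0.764, 0.007, 0.098]]
side teapot 0.83 [149.1, 275.7] [[0.566, -0.472, 0.01], [0.672, -0.406, 0.093], [0.745, -0.36, 0.125]]
```

View pics/e.png

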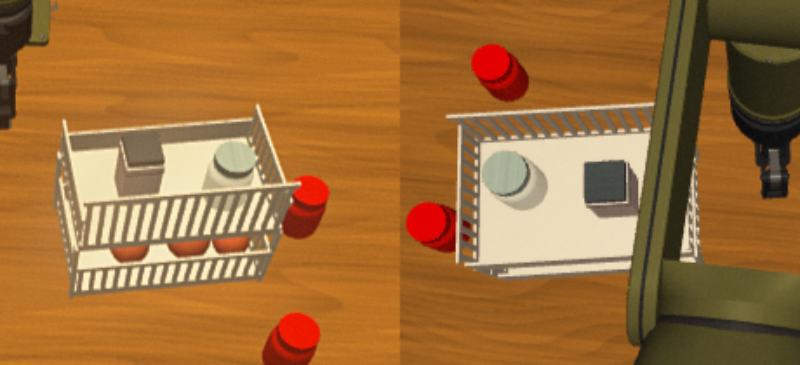

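The final picture shows the tin upright, lid up, on the basket floor at (140,165) in the left crop, beside the jar at (235,165). By the measurements, the jar, teapot and both glasses have not moved.

drive_tool:
  increments:
    - [0.9, 0, 0, 0, 0, 0, 0]
    - [0.9, 0, 0, 0, 0, 0, 0]
    - [0.9, 0, 0, 0, 0, 0, 0]

```text
t: 17.25
position: [0.5612, 0.0372, 0.341]
tool_rot: [-2.034, -2.389, 0.005]
ft_force: [0.4, 0.9, 0.8]
width: 0.95
gripper_force: 0.0
```

```bash
python3 -c "
from h import *
print(ticket.job_done())"
```

```text
the job is handed in; nothing more can be done
None
```

The job is handed in at about 17 s: I stood the tin upright on the table, let it go, picked it up again and lowered it onto the upper basket's floor, where it stands lid up beside the jar, and the jar, teapot and glasses have not moved.

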